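# Reload the roller engraver: unload, V-blocks, clamp bar, guard door

### The arm

A 6-joint arm with a two-finger parallel gripper is mounted at the origin on the work surface. World frame = base frame: x ahead of the robot, y to its left, z up, the work surface at z = 0. Lengths are in m, angles in degrees, forces in N, time in s.
With the tool pointing down it reaches from about 0.4 to 0.825 m from the base axis. Payload 7 kg.
Tool frame: the origin (TCP) lies midway between the tips of the shut fingers; the grasp point (between the pads) lies 19 mm behind it; z points along the fingers, y is the line along which they close (so a half turn about z gives the same grasp; the last joint's range is limited). The gripper opens to 88 mm and grips with 3 to 60 N. Pads are 19 mm wide; open, the fingers measure 130 mm over their backs; the gripper's body (78 mm by 193 mm) begins 47 mm behind the grasp point.
Start: joints at [-57.347, 20.546, 0.682, 0, -70.136, -16.507], TCP at [0.188, -0.648, 0.227] pointing down, gripper open.
Joint ranges: [-176.03, 176.03], [-82.01, 121.73], [-58.28, 71.71], [-173.87, 95.51], [-174.79, -0.11], [-173.66, 173.66]. Speed limits (degrees/s): [136.94, 136.94, 172.46, 180, 180, 180].

### API

Orientations are given as a 3x3 rotation matrix whose columns are the frame's x, y, z axes.
In Python, from rig import robot gives the robot as it stands. Calls block until the motion is done:
- robot.goto(position, orientation): joint-space move of the TCP to a pose.
- robot.servo_line(position, ori=None, speed=0.15): straight line of the TCP; ori=None keeps the orientation; speed is the mean speed in m/s.
- robot.movej(angles): joint-space move.
- robot.move_gripper(opening): opening from 0.0 (shut) to 1.0 (fully open); the grip force is fixed at half the most; returns when the fingers have stopped.
- robot.dwell(seconds).
- robot.ik(position, orientation): joint angles nearest the present ones, or None.
- robot.grab_frame(name): name is "side" or "top" or "wrist"; returns (picture, depth): 400x640x3 uint8, red, green, blue; 400x640 float32, m along the optical axis (not along the pixel's ray), 0 where there is no reading.
- robot.camera_info(name): a dict with "vfov" (degrees; the focal length in pixels is half the picture's height over the tangent of half this angle, whatever the lens; pixels are square), "cx", "cy" (the principal point, pixels), "k1" (the pictures are not rectified: a ray, as slopes to the right and down, at radius r is drawn at 1 + k1 r^2 times it, then the intrinsics apply), "view" (4x4, takes a point from world to camera coordinates); the wrist camera has in their place "T_tool_cam" (4x4, takes a point from camera to tool coordinates, whose origin is the TCP and whose axes are the flange's). Camera axes: x right, y down, z forward; pixel columns grow to the right and rows downward; lengths in m; the calibration is good to about 2 mm. A picture is of the moment at which its call begins: read the wrist's pose just before it. camera_info takes no time and is no camera call.
A pose or a line that the arm cannot do raises robot.Unreachable and nothing moves.
- robot.job_done(): hands the job in; it is judged then, once.
Readings, each from a call of its own:
- robot.read_t(): time.
- robot.read_qpos(): joint angles.
- robot.read_qvel(): joint speeds.
- robot.read_effort(): joint torques, N m.
- robot.read_position(): TCP position.
- robot.read_tcp_rot(): TCP orientation.
- robot.read_force(): force on the tool from outside, world axes, zero at the start.
- robot.read_ft_torque(): the same for the moment, N m.
- robot.read_grip_width(): opening from 0.0 (shut) to 1.0 (fully open).
- robot.read_finger_force(): force on a finger pad.
Only numpy, scipy, OpenCV 4.12 (cv2) and the standard library are available. Lean on these libraries where they do the work, as an engineer would, in place of code of your own. Each camera call takes 0.05 s, during which the arm holds its last target. There are 200 camera calls.

### The job

The engraver has done its run: free the clamp bar and swing it up and back, lay the finished, grooved rollers from the V-blocks in the plywood tray beside the machine, and lower every smooth roller into a free pair of V-blocks, centred and squarely in both vees. When all are in, swing the clamp bar down onto them until it latches, and last of all push the guard's side door fully shut on its catch. Leave the other things on the table where they are.

Things in the scene. Friction and masses are not known exactly. Their poses are not given: they have to be found in the camera images.
- blank1_center (a point): smooth (not yet engraved) beech roller: 32 mm diameter, 120 mm long, with a grey hexagonal hub (33 mm across flats, 10 mm thick) on each end, 140 mm overall, about 75 g; the hubs keep it from rolling. This point is its centre, x along its length. It starts lying on a 2 mm felt mat left of the engraver. Two or three of blank1 to blank3 are present.
- blank2_center (a point): smooth (not yet engraved) beech roller: 32 mm diameter, 120 mm long, with a grey hexagonal hub (33 mm across flats, 10 mm thick) on each end, 140 mm overall, about 75 g; the hubs keep it from rolling. This point is its centre, x along its length. It starts lying on a 2 mm felt mat left of the engraver. Two or three of blank1 to blank3 are present.
- blank3_center (a point): smooth (not yet engraved) beech roller: 32 mm diameter, 120 mm long, with a grey hexagonal hub (33 mm across flats, 10 mm thick) on each end, 140 mm overall, about 75 g; the hubs keep it from rolling. This point is its centre, x along its length. It starts lying on a 2 mm felt mat left of the engraver. Two or three of blank1 to blank3 are present.
- done1_center (a point): finished beech roller: 32 mm diameter, 120 mm long, with a grey hexagonal hub (33 mm across flats, 10 mm thick) on each end, 140 mm overall, about 75 g; the hubs keep it from rolling. This point is its centre, x along its length; told from the blanks by the eight engraved grooves round it. It starts lying in one of the V-block pairs. One or two of done1 to done3 are present.
- done2_center (a point): finished beech roller: 32 mm diameter, 120 mm long, with a grey hexagonal hub (33 mm across flats, 10 mm thick) on each end, 140 mm overall, about 75 g; the hubs keep it from rolling. This point is its centre, x along its length; told from the blanks by the eight engraved grooves round it. It starts lying in one of the V-block pairs. One or two of done1 to done3 are present.
- done3_center (a point): finished beech roller: 32 mm diameter, 120 mm long, with a grey hexagonal hub (33 mm across flats, 10 mm thick) on each end, 140 mm overall, about 75 g; the hubs keep it from rolling. This point is its centre, x along its length; told from the blanks by the eight engraved grooves round it. It starts lying in one of the V-block pairs. One or two of done1 to done3 are present.
- vee1 (a point): left V-block station of the engraver: where the centre of a seated roller lies, 102 mm above the table; x along the roller's axis, z up. Its two steel V-blocks (90 degree vee, 20 mm thick along x, 62 mm wide) are centred 40 mm before and behind this point: 60 mm of free room between them for the fingers, clear down to the bed 42 mm below this point
- vee2 (a point): middle V-block station of the engraver: where the centre of a seated roller lies, 102 mm above the table; x along the roller's axis, z up. V-blocks as at vee1, which is 85 mm to the left. The vees' upper edges are 6 mm below the seated roller's axis
- vee3 (a point): right V-block station of the engraver: where the centre of a seated roller lies, 102 mm above the table; x along the roller's axis, z up. V-blocks as at vee1; vee2 is 85 mm to its left. The hubs of a centred roller hang free, 10 mm outside the V-blocks
- clamp (a joint): clamp bar angle, rad: 0 = down; it starts latched near 0.01 and swings up and back to at most 1.85. Lifting the knob (about 9 N) frees it from its sprung latch roller. Stiff hinge: it stays where left (3 N at the bar moves it). On the way down its left end meets the latch roller near 0.13 rad; 8 N pushes it past, 12 N fully home; it then stays below 0.02
- clamp_hinge (a point): middle of the clamp bar's hinge line, which runs along the engraver's y axis, 110 mm behind the roller centres and 138 mm above the table. This point's axes turn with the bar: -x points from the hinge to the bar, z is the normal of the bar's upper face
- clamp_bar (a point): middle of the upper face of the steel clamp bar (20 mm wide, 300 mm long across the machine, 12 mm thick), 110 mm from the hinge line along -x and 6 mm out along z of clamp_hinge. Arms 128 mm either side join it to the hinge; sprung pads under it press the rollers. A black ball knob (26 mm diameter) stands out of the middle of its free edge, its centre 149 mm from the hinge line; upright it reaches 300 mm above the table
- door (a joint): angle of the guard's side door, rad: 0 = shut on its catch, 1.35 to 1.7 = standing open to the right, as at the start. Light hinge. At about 0.06 rad a pin on its free end meets a sprung roller catch; about 6 N at door_push takes it past, and the catch then holds it at 0
- door_hinge (a point): the door's vertical hinge line at the near right corner of the engraver, at the door's half height, 110 mm above the table. The axes turn with the door: x points along the door from hinge to free end, -y is its outer face
- door_push (a point): a point on the door's outer face to push at, 150 mm from the hinge line, 134 mm above the table. The door is a clear panel 4 mm thick in an 8 mm aluminium frame, 232 mm long, from 66 to 154 mm above the table; a black knob stands 24 mm out of its outer face, 204 mm from the hinge line, 121 mm above the table
- engraver: desktop engraving router, fixed; origin on the table under vee2, x to its rear, y to its left. Base 400 mm wide, from 115 mm before to 385 mm behind the origin; bed 60 mm high; clear screens at the front (x -105 mm) and left (y 190 mm) and posts up to 160 mm; gantry and spindle (255 mm high) parked from x 235 mm on. A latch post 155 mm high stands at x 0, y 173 mm
- tray_in (a point): centre of the inner floor (6 mm above the table) of a plywood tray right of the engraver: inside 178 mm along x by 168 mm along y, walls 6 mm thick, top 32 mm above the table. The door's lower edge passes above it
- cup: bystander: clear plastic cup with three paint brushes in it, 68 mm across and 85 mm high (brushes up to 200 mm); origin under its middle
- tube1: bystander: white paint tube lying down, 130 x 40 x 22 mm; origin under its middle
- tube2: bystander: another white paint tube lying down, 130 x 40 x 22 mm; origin under its middle
- tealight1: bystander: tealight candle, 39 mm across, 16 mm high; origin under its middle
- tealight2: bystander: tealight candle, 39 mm across, 16 mm high; origin under its middle
- jar: bystander: glass jar with a white lid, 60 mm across, 75 mm high; origin under its middle
- spanner: bystander: flat collet spanner, 130 mm long, lying on the table; origin under its middle
Not all that is in view belongs to the job. What is shaped like the part that bears blank1_center but yellow is not meant.

How it is judged (in metres and radians):
On the way, in this order (a step that is already met when the one before it is completed fails the run):
1. every smooth roller lies seated across a pair of V-blocks while the clamp bar is still up, and the finished rollers are out of the V-blocks (((horizontal distance between blank1_center and vee1 below 0.012 m and z of blank1_center in the frame of vee1 between -0.004 and 0.003 m and angle between the x axis of blank1_center and the x axis of vee1, either way round below 0.06 rad) or (horizontal distance between blank1_center and vee2 below 0.012 m and z of blank1_center in the frame of vee2 between -0.004 and 0.003 m and angle between the x axis of blank1_center and the x axis of vee2, either way round below 0.06 rad) or (horizontal distance between blank1_center and vee3 below 0.012 m and z of blank1_center in the frame of vee3 between -0.004 and 0.003 m and angle between the x axis of blank1_center and the x axis of vee3, either way round below 0.06 rad)) and ((horizontal distance between blank2_center and vee1 below 0.012 m and z of blank2_center in the frame of vee1 between -0.004 and 0.003 m and angle between the x axis of blank2_center and the x axis of vee1, either way round below 0.06 rad) or (horizontal distance between blank2_center and vee2 below 0.012 m and z of blank2_center in the frame of vee2 between -0.004 and 0.003 m and angle between the x axis of blank2_center and the x axis of vee2, either way round below 0.06 rad) or (horizontal distance between blank2_center and vee3 below 0.012 m and z of blank2_center in the frame of vee3 between -0.004 and 0.003 m and angle between the x axis of blank2_center and the x axis of vee3, either way round below 0.06 rad)) and ((horizontal distance between blank3_center and vee1 below 0.012 m and z of blank3_center in the frame of vee1 between -0.004 and 0.003 m and angle between the x axis of blank3_center and the x axis of vee1, either way round below 0.06 rad) or (horizontal distance between blank3_center and vee2 below 0.012 m and z of blank3_center in the frame of vee2 between -0.004 and 0.003 m and angle between the x axis of blank3_center and the x axis of vee2, either way round below 0.06 rad) or (horizontal distance between blank3_center and vee3 below 0.012 m and z of blank3_center in the frame of vee3 between -0.004 and 0.003 m and angle between the x axis of blank3_center and the x axis of vee3, either way round below 0.06 rad)) and value of joint clamp above 0.5 rad and horizontal distance between each of done1_center, done2_center, done3_center and vee1 above 0.06 m and horizontal distance between each of done1_center, done2_center, done3_center and vee2 above 0.06 m and horizontal distance between each of done1_center, done2_center, done3_center and vee3 above 0.06 m), for 0.2 s.
2. the clamp bar is down and latched while the door is still open (value of joint clamp below 0.03 rad and value of joint door above 0.3 rad), for 0.2 s.
3. the guard door is shut on its catch (value of joint door below 0.015 rad), for 0.2 s.
At the end, for the whole second after the job is handed in: smooth rollers seated in V-block stations (centre within 12 mm in plan, 4 mm in height, axis 0.06 rad); clamp bar below 0.03 rad; finished rollers on the tray floor; door below 0.015 rad; rollers at rest (((horizontal distance between blank1_center and vee1 below 0.012 m and z of blank1_center in the frame of vee1 between -0.004 and 0.003 m and angle between the x axis of blank1_center and the x axis of vee1, either way round below 0.06 rad) or (horizontal distance between blank1_center and vee2 below 0.012 m and z of blank1_center in the frame of vee2 between -0.004 and 0.003 m and angle between the x axis of blank1_center and the x axis of vee2, either way round below 0.06 rad) or (horizontal distance between blank1_center and vee3 below 0.012 m and z of blank1_center in the frame of vee3 between -0.004 and 0.003 m and angle between the x axis of blank1_center and the x axis of vee3, either way round below 0.06 rad)) and ((horizontal distance between blank2_center and vee1 below 0.012 m and z of blank2_center in the frame of vee1 between -0.004 and 0.003 m and angle between the x axis of blank2_center and the x axis of vee1, either way round below 0.06 rad) or (horizontal distance between blank2_center and vee2 below 0.012 m and z of blank2_center in the frame of vee2 between -0.004 and 0.003 m and angle between the x axis of blank2_center and the x axis of vee2, either way round below 0.06 rad) or (horizontal distance between blank2_center and vee3 below 0.012 m and z of blank2_center in the frame of vee3 between -0.004 and 0.003 m and angle between the x axis of blank2_center and the x axis of vee3, either way round below 0.06 rad)) and ((horizontal distance between blank3_center and vee1 below 0.012 m and z of blank3_center in the frame of vee1 between -0.004 and 0.003 m and angle between the x axis of blank3_center and the x axis of vee1, either way round below 0.06 rad) or (horizontal distance between blank3_center and vee2 below 0.012 m and z of blank3_center in the frame of vee2 between -0.004 and 0.003 m and angle between the x axis of blank3_center and the x axis of vee2, either way round below 0.06 rad) or (horizontal distance between blank3_center and vee3 below 0.012 m and z of blank3_center in the frame of vee3 between -0.004 and 0.003 m and angle between the x axis of blank3_center and the x axis of vee3, either way round below 0.06 rad)) and x of done1_center in the frame of tray_in between -0.089 and 0.089 m and y of done1_center in the frame of tray_in between -0.084 and 0.084 m and z of each of done1_center, done2_center, done3_center in the frame of tray_in below 0.022 m and x of done2_center in the frame of tray_in between -0.089 and 0.089 m and y of done2_center in the frame of tray_in between -0.084 and 0.084 m and x of done3_center in the frame of tray_in between -0.089 and 0.089 m and y of done3_center in the frame of tray_in between -0.084 and 0.084 m and value of joint clamp below 0.03 rad and value of joint door below 0.015 rad and linear speed of each of blank1, blank2, blank3, done1, done2, done3 below 0.03 m/s); the robot touches nothing.
It fails at once if one of the other things on the table (cup, tubes, tealights, jar, spanner) is pushed more than 5 cm (distance of any of cup, tube1, tube2, tealight1, tealight2, jar, spanner from where it was at the start of the episode above 0.05 m).
It fails at once if a smooth roller is let go of more than 3 cm above the V-blocks instead of being lowered into them ((horizontal distance between blank1_center and vee2 below 0.13 m and z of blank1_center in the frame of vee2 above 0.03 m and contact force between the fingers and blank1 below 0.02 N) or (horizontal distance between blank2_center and vee2 below 0.13 m and z of blank2_center in the frame of vee2 above 0.03 m and contact force between the fingers and blank2 below 0.02 N) or (horizontal distance between blank3_center and vee2 below 0.13 m and z of blank3_center in the frame of vee2 above 0.03 m and contact force between the fingers and blank3 below 0.02 N)).
Of blank1, blank2, blank3 only 2 to 3 are there at a start; the rules pass over those that are not, and their reading is None.
Of done1, done2, done3 only 1 to 2 are there at a start; the rules pass over those that are not, and their reading is None.
At some moment in a run one of blank1, blank2, blank3 may be knocked a few centimetres aside while the robot is not near it.
It also fails if it takes over 210 s, if anything falls off the work surface, if the arm or the gripper's body presses on something with over 40 N, if the wrist force passes 120 N, or if a joint passes its speed limit or range.

## Working session

There is one attempt and no reset: what is moved stays moved. The work goes in short steps, each a Python script; the robot and the scene stay as the last script left them, time stands still between calls to the robot, and variables do not carry over. Pictures are saved under pics/ and viewed, at most 14 in all, crops included, and the job is handed in when it is done.

```bash
ls; mkdir -p pics; python3 - <<'E'
from rig import robot
import cv2, numpy as np
np.set_printoptions(precision=4,suppress=True)
for n in ("top","side"):
    p,d=robot.grab_frame(n); cv2.imwrite(f"pics/{n}0.png",p[:,:,::-1]); np.save(f"pics/{n}0.npy",d)
    print(n,robot.camera_info(n), (d>0).mean())
print(robot.camera_info("wrist")); print(robot.read_t(),robot.read_tcp_rot())
E
```

```text
pics
top {'vfov': 56.452395186245134, 'cx': 319.6019512777248, 'cy': 201.24459146087332, 'k1': -0.01781696687124298, 'view': array([[ 0.0202, -0.9997, -0.0119,  0.0646],
       [-0.9938, -0.0188, -0.1093,  0.5144],
       [ 0.109 ,  0.0141, -0.9939,  1.2208],
       [ 0.    ,  0.    ,  0.    ,  1.    ]])} 0.995859375
side {'vfov': 53.52583375060915, 'cx': 326.4452026857241, 'cy': 204.52135353084446, 'k1': -0.058866880251594374, 'view': array([[-0.9916, -0.1291, -0.0006,  0.4972],
       [-0.0851,  0.6572, -0.7489,  0.1073],
       [ 0.0971, -0.7426, -0.6627,  1.1161],
       [ 0.    ,  0.    ,  0.    ,  1.    ]])} 0.99594140625
{'vfov': 60.090919626426654, 'cx': 316.828808988162, 'cy': 200.68775692881067, 'k1': 0.0007966576517301739, 'T_tool_cam': array([[-0.0004, -0.9617, -0.274 ,  0.0733],
       [ 1.    , -0.0003, -0.0006,  0.0003],
       [ 0.0005, -0.274 ,  0.9617, -0.1576],
       [ 0.    ,  0.    ,  0.    ,  1.    ]])}
0.1 [[-0.9606 -0.278  -0.0006]
 [-0.278   0.9606  0.0014]
 [ 0.0002  0.0015 -1.    ]]
```

View pics/top0.png

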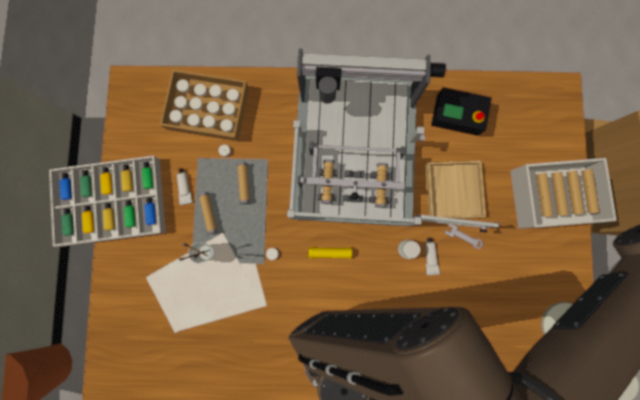

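View pics/side0.png

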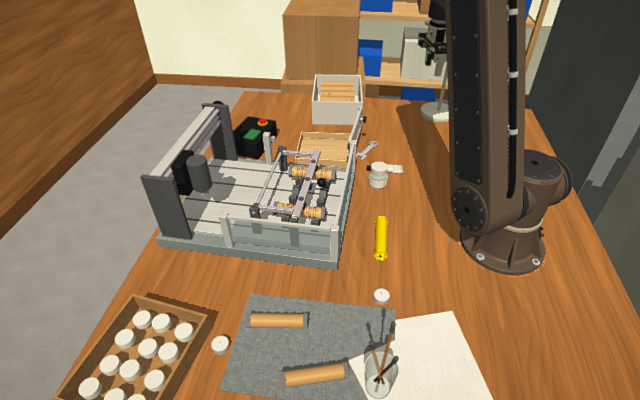

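Top view: two smooth rollers lie on the mat, at (208,213) and (243,183). Two grooved ones sit in vee1 (327,185) and vee3 (381,185), so vee2 (354,185) is free. The tray is at (456,190) and the open door at (460,222). Lookalikes to avoid are the yellow roller at (330,253) and the spare stock in the white box at (565,190).

```bash
cat > h.py <<'E'
from rig import robot
import cv2, numpy as np
np.set_printoptions(precision=4,suppress=True)
def cam(name, pose=None):
    c=robot.camera_info(name); f=200/np.tan(np.radians(c["vfov"]/2))
    if name=="wrist":
        T=np.eye(4); T[:3,:3],T[:3,3]=pose[1],pose[0]; T=T@c["T_tool_cam"]
    else: T=np.linalg.inv(c["view"])
    return c,f,T
def grab(name):
    pose=(np.array(robot.read_position()),np.array(robot.read_tcp_rot()))
    p,d=robot.grab_frame(name); return p,d,cam(name,pose)
def slopes(uv,c,f):
    m=(np.asarray(uv,float).reshape(-1,2)-[c["cx"],c["cy"]])/f; s=m.copy()
    for _ in range(5): s=m/(1+c["k1"]*(s**2).sum(1,keepdims=True))
    return s
def onplane(uv,C,z):
    c,f,T=C; s=slopes(uv,c,f); r=np.c_[s,np.ones(len(s))]@T[:3,:3].T
    return T[:3,3]+r*((z-T[2,3])/r[:,2])[:,None]
def cloud(d,C):
    c,f,T=C; v,u=np.mgrid[:400,:640]; s=slopes(np.c_[u.ravel(),v.ravel()],c,f)
    return (np.c_[s,np.ones(len(s))]*d.ravel()[:,None]@T[:3,:3].T+T[:3,3]).reshape(400,640,3)
def R(yaw):  # tool down; yaw 0: camera side towards robot (tool x = -x world), closing along y
    a=np.radians(yaw); c,s=np.cos(a),np.sin(a)
    return np.array([[c,-s,0],[s,c,0],[0,0,1]])@np.diag([-1.,1,-1])
E
python3 - <<'E'
from h import *
p=cv2.imread("pics/top0.png"); d=np.load("pics/top0.npy"); C=cam("top"); P=cloud(d,C)
for n,uv,z in [("blankA",(208,213),.018),("blankB",(243,183),.018),("vee1",(327,185),.11),("vee3",(381,185),.11),("knob",(354,197),.14),("tray",(456,190),.006),
 ("tray c",(426,163),.03),("tray c",(484,162),.03),("tray c",(427,219),.03),("door a",(422,218),.11),("door b",(497,226),.11),("postFL",(293,215),.16),("cup",(203,254),.04)]:
    print(n,onplane(uv,C,z)[0],P[uv[1],uv[0]])
E
```

```text
blankA [0.467 0.452 0.018] [0.466  0.4475 0.0325]
blankB [0.5719 0.3374 0.018 ] [0.5692 0.3335 0.0353]
vee1 [0.556  0.0513 0.11  ] [0.5521 0.0514 0.1352]
vee3 [ 0.5591 -0.1184  0.11  ] [ 0.5528 -0.1123  0.1503]
knob [ 0.5158 -0.0316  0.14  ] [ 0.5143 -0.0306  0.1527]
tray [ 0.563  -0.3905  0.006 ] [ 0.563  -0.3903  0.0064]
tray c [ 0.6498 -0.2824  0.03  ] [ 0.6555 -0.2896  0.0037]
tray c [ 0.6569 -0.4787  0.03  ] [ 0.663  -0.4902  0.0034]
tray c [ 0.4603 -0.2836  0.03  ] [ 0.4547 -0.2609  0.1126]
door a [ 0.4577 -0.2461  0.11  ] [ 0.455  -0.236   0.1489]
door b [ 0.4372 -0.4789  0.11  ] [ 0.4348 -0.4576  0.156 ]
postFL [0.4558 0.1515 0.16  ] [0.4559 0.1517 0.158 ]
cup [0.3299 0.4546 0.04  ] [0.3303 0.4514 0.0498]
```

```bash
python3 - <<'E'
from h import *
p0=robot.read_position(); robot.servo_line([p0[0],p0[1],.38],speed=.3)
robot.goto([.505,-.03,.38],R(0)); robot.dwell(.2)
p,d,C=grab("wrist"); cv2.imwrite("pics/w1.png",p[:,:,::-1]); np.savez("pics/w1.npz",p=p,d=d,T=C[2])
print(robot.read_t(),robot.read_position(),robot.read_qpos())
P=cloud(d,C); h=cv2.cvtColor(p,cv2.COLOR_RGB2HSV)
m=((h[...,0]<22)&(h[...,0]>8)&(h[...,1]>80)&(P[...,2]>.085)&(P[...,2]<.125)).astype(np.uint8)
n,l,s,c=cv2.connectedComponentsWithStats(m)
for i in range(1,n):
    if s[i,4]>150: print(s[i],c[i],P[l==i].mean(0),P[l==i].min(0),P[l==i].max(0))
# heightmap (robot view) 2mm cells
g=np.zeros((300,300),np.float32); ij=((P[...,:2]-[.38,-.33])/.002).astype(int); ok=(ij>=0).all(-1)&(ij<300).all(-1)&(d>0)
np.maximum.at(g,(299-ij[ok][:,0],299-ij[ok][:,1]),P[ok][:,2])
cv2.imwrite("pics/hm1.png",cv2.applyColorMap(np.clip(g/.2*255,0,255).astype(np.uint8),cv2.COLORMAP_JET).repeat(2,0).repeat(2,1))
E
```

```text
3.475 [ 0.505  -0.0303  0.38  ] [  18.8386    0.6233   -4.6168    0.0005  -84.7627 -108.8745]
[452 135  24  77 966] [463.4275 171.4969] [0.5168 0.1553 0.1058] [0.4726 0.1419 0.0852] [0.5635 0.1578 0.125 ]
[236 160  27  42 885] [248.9661 179.1345] [ 0.5248 -0.1156  0.112 ] [ 0.5001 -0.1357  0.0877] [ 0.5573 -0.1016  0.1238]
[367 166  29  39 853] [380.3834 184.163 ] [0.5314 0.0499 0.1121] [0.5078 0.035  0.0903] [0.5584 0.072  0.1245]
[237 219  26  33 759] [249.7721 234.5046] [ 0.5992 -0.1186  0.1121] [ 0.5766 -0.1388  0.0894] [ 0.6213 -0.1046  0.1188]
[363 223  27  35 756] [375.7566 239.4974] [0.6064 0.0474 0.1122] [0.5813 0.0324 0.0915] [0.6291 0.0683 0.1186]
[446 227  16  29 282] [453.3262 239.0461] [0.608  0.152  0.1067] [0.5893 0.1505 0.0851] [0.6238 0.1532 0.1248]
```

View pics/w1.png

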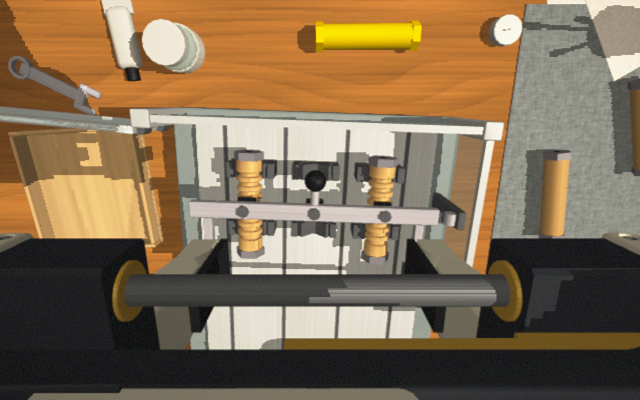

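View pics/hm1.png

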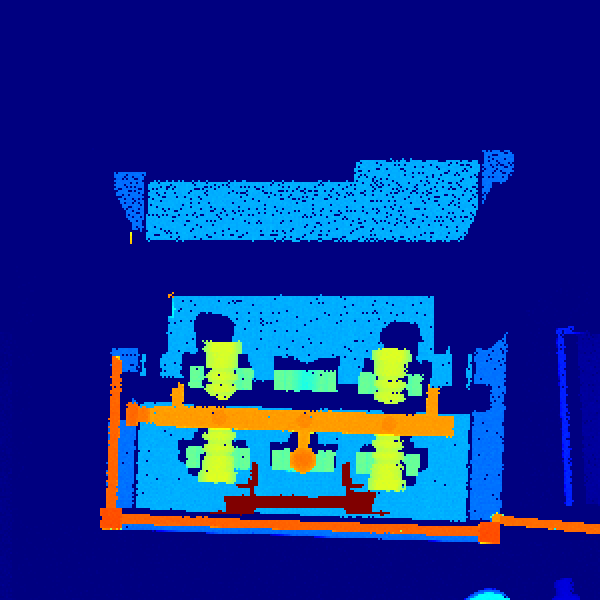

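The wrist view shows the engraver from above. The grooved rollers are at (249,205) and (379,210), the knob at (316,181), the bar across row 213, the latch post at (450,215), the tray at (85,190), and a smooth roller at (554,195).

```bash
cat > an.py <<'E'
from h import *
z=np.load("pics/w1.npz"); p,d=z["p"],z["d"]; c=robot.camera_info("wrist"); C=(c,200/np.tan(np.radians(c["vfov"]/2)),z["T"])
P=cloud(d,C); X,Y,Z=P[...,0],P[...,1],P[...,2]; v,u=np.mgrid[:400,:640]
bar=(Z>.137)&(Z<.152)&(v>195)&(v<232)&(u>190)&(u<435)
k=np.polyfit(Y[bar],X[bar],1); yaw=-np.degrees(np.arctan(k[0]))
print("bar yaw",yaw,"z",np.median(Z[bar]),X[bar].mean(),Y[bar].mean())
a=np.radians(yaw); E=np.array([[np.cos(a),-np.sin(a)],[np.sin(a),np.cos(a)]])
Q=P[...,:2]@E   # engraver-aligned coords
def ext(m,name): print(name,m.sum(),"x",np.percentile(Q[m][:,0],[1,50,99]),"y",np.percentile(Q[m][:,1],[1,50,99]),"z",np.percentile(Z[m],[1,50,99]))
ext(bar,"bar")
ext((Z>.12)&(abs(u-316)<16)&(v>165)&(v<196)&(p.max(-1)<60),"knob")
ext((Z>.10)&(Z<.125)&(abs(u-249)<18)&(v>145)&(v<265),"roller3")
ext((Z>.10)&(Z<.125)&(abs(u-380)<18)&(v>150)&(v<265),"roller1")
vb=(Z>.085)&(Z<.0995)&(v>150)&(v<265)
ext(vb&(abs(u-316)<32)&(v<205),"vb2 front"); ext(vb&(abs(u-316)<32)&(v>215),"vb2 back")
for s,e in((.1,.125),): 
  for uc in(249,380):
    m=(Z>s)&(Z<e)&(abs(u-uc)<18)&(v>145)&(v<265); kk=np.polyfit(Q[m][:,0],Q[m][:,1],1); print("roller tilt deg",np.degrees(np.arctan(kk[0])))
ext((Z>.145)&(Z<.17)&(v>105)&(v<130)&(u>150)&(u<480),"front rail")
ext((Z>.148)&(Z<.17)&(v>185)&(v<232)&(u>436)&(u<466),"latch post")
tr=(Z>.026)&(Z<.038)&(u<175)&(v>120)&(v<236)&(X>.46); ext(tr,"tray rim")
dr=(Z>.13)&(u<150)&(v<135); kk=np.polyfit(Y[dr],X[dr],1); print("door line",kk, Y[dr].min(),Y[dr].max())
E
python3 an.py
```

```text
bar yaw -1.733705619613516 z 0.1441192090471568 0.5585923611810258 -0.037667482479623135
bar 4437 x [0.5451 0.559  0.5817] y [-0.161  -0.0203  0.1246] z [0.1377 0.1441 0.148 ]
knob 336 x [0.5086 0.5181 0.531 ] y [-0.028  -0.0167 -0.0051] z [0.1388 0.1482 0.1524]
roller3 2118 x [0.4937 0.5475 0.6326] y [-0.1183 -0.0997 -0.085 ] z [0.1012 0.1137 0.1222]
roller1 2079 x [0.4966 0.5495 0.6355] y [0.0514 0.065  0.0842] z [0.1016 0.1136 0.124 ]
vb2 front 534 x [0.5101 0.5183 0.5299] y [-0.047  -0.0224  0.0131] z [0.0855 0.0938 0.0974]
vb2 back 546 x [0.5898 0.5992 0.6099] y [-0.0475 -0.0119  0.0126] z [0.0855 0.093  0.0967]
roller tilt deg -0.4687866969273096
roller tilt deg -0.1613638089941969
front rail 2379 x [0.4503 0.4547 0.4593] y [-0.1965 -0.039   0.1539] z [0.1478 0.1553 0.1571]
latch post 297 x [0.5504 0.5607 0.5716] y [0.1391 0.151  0.1601] z [0.1483 0.1524 0.1557]
tray rim 1540 x [0.4794 0.538  0.6423] y [-0.4596 -0.4193 -0.2704] z [0.0261 0.0308 0.0334]
door line [-0.0347  0.4419] -0.37428877291174645 -0.029906104383732618
```

```bash
cat >> h.py <<'E'
O=np.array([.559,-.034]); YAW=-2.0
def W(x,y,z): # engraver -> world
    a=np.radians(YAW); return np.array([O[0]+np.cos(a)*x-np.sin(a)*y,O[1]+np.sin(a)*x+np.cos(a)*y,z])
def knob(t,off=-.019): return W(.110-.149*np.cos(t),0,.138+.149*np.sin(t)+off)
def G(mm): robot.move_gripper(mm/88)
def L(p,speed=.25,ori=None): robot.servo_line(list(p),ori,speed=speed)
E
python3 - <<'E'
from h import *
k=knob(.01); robot.goto([k[0],k[1],.25],R(YAW)); G(54); L(k,.2); 
print(robot.read_position(),robot.read_force()); G(0); print("grip",robot.read_grip_width()*88,robot.read_finger_force())
for t in np.linspace(.01,1.78,11)[1:]:
    L(knob(t),.15); print(round(t,2),robot.read_position(),robot.read_force(),robot.read_grip_width()*88)
G(54); p=robot.read_position(); L([p[0],p[1],.36]); print(robot.read_t())
robot.goto(W(-.06,0,.38),R(YAW)); robot.dwell(.1)
p,d,C=grab("wrist"); cv2.imwrite("pics/w2.png",p[:,:,::-1]); np.savez("pics/w2.npz",p=p,d=d,T=C[2])
E
```

```text
[ 0.5208 -0.0326  0.1213] [-0.1998 -0.5037  1.0053]
grip 24.21207535446432 30.00025749206543
0.19 [ 0.5225 -0.0327  0.1466] [-0.2025 -0.2517 -1.6257] 24.840833950465278
0.36 [ 0.5291 -0.033   0.1713] [-2.1026  1.485   0.1294] 24.34305358870695
0.54 [ 0.5406 -0.0334  0.1954] [-5.6421  1.4422  1.908 ] 24.053315936595933
0.72 [ 0.5565 -0.034   0.2171] [-5.7043  1.214   3.9719] 24.770703309960076
0.9 [ 0.5763 -0.0347  0.2358] [-5.0948  0.6513  5.2867] 24.8001759846119
1.07 [ 0.5989 -0.0355  0.2506] [-3.8577  1.0057  5.6548] 24.46054970983435
1.25 [ 0.6235 -0.0364  0.2611] [-2.311   1.0154  5.2102] 24.54723925105454
1.43 [ 0.6496 -0.0373  0.2674] [-0.299  -0.2502  5.6101] 24.604393376471972
1.6 [ 0.6764 -0.0383  0.2691] [0.7296 0.1817 5.7047] 24.228559267759106
1.78 [ 0.7031 -0.0392  0.2661] [ 2.4219 -0.5467  6.2354] 24.655410371467976
10.7417
```

View pics/w2.png

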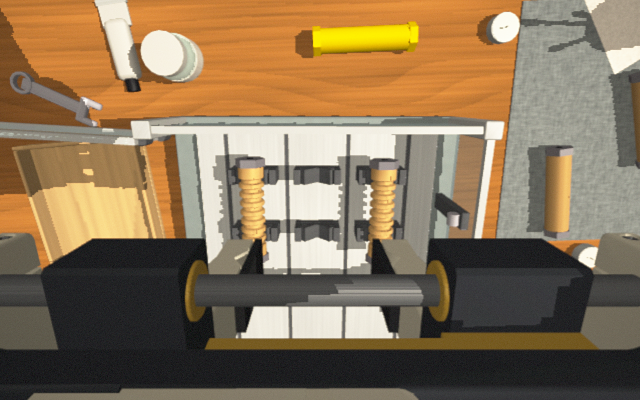

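The bar is up and back, out of view. Both grooved rollers lie clear at (253,205) and (383,205), and the vee2 blocks at (317,175) and (317,230) are empty.

```bash
python3 - <<'E'
from h import *
p=cv2.imread("pics/top0.png"); d=np.load("pics/top0.npy"); C=cam("top"); P=cloud(d,C); X,Y,Z=P[...,0],P[...,1],P[...,2]
def rect(m,n):
    q=P[m][:,:2].astype(np.float32); r=cv2.minAreaRect(q*1000); print(n,m.sum(),r,"z",np.median(Z[m]))
rect((Z>.022)&(Z<.042)&(X>.455)&(X<.68)&(Y<-.265)&(Y>-.5),"tray")
h=cv2.cvtColor(p,cv2.COLOR_BGR2HSV)
reg=(Y>.24)&(Y<.53)&(X>.37)&(X<.7)&(Z>.022)&(Z<.045)&(h[...,1]>90)
n,l,s,c=cv2.connectedComponentsWithStats(reg.astype(np.uint8))
for i in range(1,n):
    if s[i,4]>60: rect(l==i,("blank",c[i]))
dr=(Z>.12)&(Z<.165)&(Y<-.23)&(Y>-.5)&(X>.40)&(X<.48); rect(dr,"door")
E
```

```text
tray 486 ((561.8827514648438, -383.0479736328125), (191.040771484375, 183.76986694335938), 3.0983052253723145) z 0.031201933479066968
('blank', array([242.6906, 182.1107])) 307 ((573.2979736328125, 336.419677734375), (118.25652313232422, 30.283763885498047), 6.12619161605835) z 0.032326782125485565
('blank', array([207.0293, 212.329 ])) 307 ((468.28228759765625, 452.79583740234375), (117.9108657836914, 30.37026596069336), 17.67534637451172) z 0.03243804827205876
door 282 ((438.7616882324219, -347.41583251953125), (238.04295349121094, 31.1469669342041), 85.35631561279297) z 0.15333916029112837
```

```bash
cat >> h.py <<'E'
TRAY=np.array([.562,-.383]); TYAW=3.
def T(x,y,z):
    a=np.radians(TYAW); return np.array([TRAY[0]+np.cos(a)*x-np.sin(a)*y,TRAY[1]+np.sin(a)*x+np.cos(a)*y,z])
E
python3 - <<'E'
from h import *
for vy,zt,zp,ty in((.085,.0955,.019,.035),(-.085,.090,.0135,-.035)):
    a=W(0,vy,.24); L(a,.35,R(YAW)); G(52); L(W(0,vy,zt),.2); print("at",robot.read_position(),robot.read_force()); G(0)
    print("grip",robot.read_grip_width()*88,robot.read_finger_force()); L(a,.2)
    L(T(0,ty,.24),.35,R(TYAW)); L(T(0,ty,zp+.02),.25); L(T(0,ty,zp),.06); print("put",robot.read_position(),robot.read_force()); G(44); L(T(0,ty,.24),.3)
print(robot.read_t())
L([.45,-.383,.38],.3,R(0)); robot.dwell(.1)
p,d,C=grab("wrist"); cv2.imwrite("pics/w3.png",p[:,:,::-1]); np.savez("pics/w3.npz",p=p,d=d,T=C[2])
p,d,C=grab("top"); cv2.imwrite("pics/top1.png",p[:,:,::-1]); np.save("pics/top1.npy",d)
P=cloud(d,C);X,Y,Z=P[...,0],P[...,1],P[...,2]; m=(Z>.05)&(Z<.25)&(X>.25)&(X<.45)&(Y>.33)&(Y<.6)
q=P[m]; print("brush xmax",q[np.argsort(-q[:,0])[:8]]); print(q.min(0),q.max(0))
h=cv2.cvtColor(p,cv2.COLOR_RGB2HSV); reg=(Y>.2)&(Y<.55)&(X>.36)&(X<.72)&(Z>.022)&(Z<.045)&(h[...,1]>90)
n,l,s,c=cv2.connectedComponentsWithStats(reg.astype(np.uint8))
for i in range(1,n):
    if s[i,4]>60: print(c[i],cv2.minAreaRect(P[l==i][:,:2].astype(np.float32)*1000))
E
```

```text
at [0.5628 0.0511 0.0966] [ 0.0941 -0.6622  0.4523]
grip 31.536495530723688 30.00006079673767
put [ 0.5599 -0.3481  0.0186] [ 0.3479 -0.2679 -0.6645]
at [ 0.5568 -0.119   0.091 ] [ 0.6356 -1.302   0.136 ]
grip 31.330750786785465 30.000468492507935
put [ 0.5635 -0.418   0.0131] [-0.2069  0.7379 -1.1839]
26.3917
brush xmax [[0.3662 0.4449 0.0857]
 [0.3662 0.4479 0.0862]
 [0.3661 0.4509 0.087 ]
 [0.366  0.4635 0.1895]
 [0.366  0.4648 0.1939]
 [0.3659 0.4574 0.077 ]
 [0.3659 0.4606 0.0867]
 [0.3659 0.4603 0.078 ]]
[0.3029 0.4219 0.05  ] [0.3662 0.4887 0.2066]
[242.7556 182.1801] ((573.2191772460938, 336.4428405761719), (118.57901000976562, 29.60824966430664), 6.474842071533203)
[207.02 212.32] ((468.5492858886719, 452.9759826660156), (118.3988037109375, 30.457902908325195), 15.851091384887695)
```

View pics/w3.png

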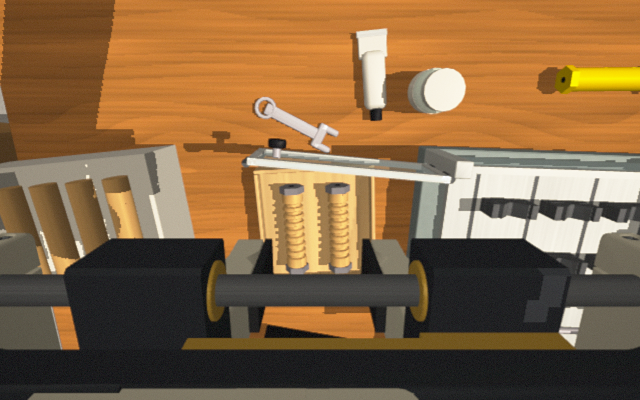

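View pics/top1.png

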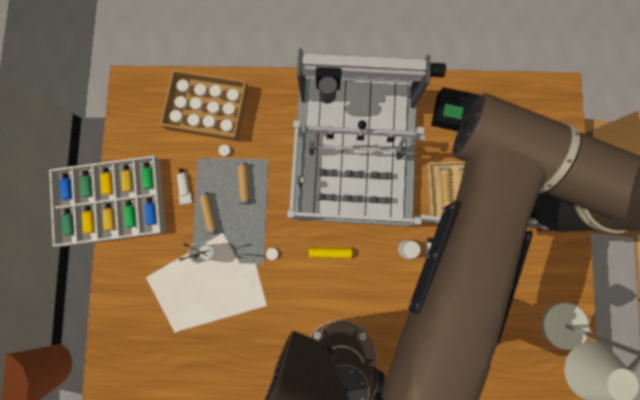

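The wrist view shows both grooved rollers flat in the tray, at (294,225) and (340,225). The top view shows the V-blocks empty, the bar back, and both smooth rollers unmoved at (207,212) and (243,182).

The pixel choices for the first reach are unchanged, and this next step includes a close crop of the two blanks.

```bash
cat >> h.py <<'E'
def lean(yaw,b): # lean tool top towards +x (engraver/roller x) by b deg about the closing axis
    return R(yaw)@cv2.Rodrigues(np.array([0,np.radians(b),0]))[0]
def blanks():
    p,d,C=grab("top"); P=cloud(d,C);X,Y,Z=P[...,0],P[...,1],P[...,2]
    h=cv2.cvtColor(p,cv2.COLOR_RGB2HSV); reg=(Y>.2)&(Y<.6)&(X>.36)&(X<.74)&(Z>.022)&(Z<.045)&(h[...,1]>90)
    n,l,s,c=cv2.connectedComponentsWithStats(reg.astype(np.uint8)); out=[]
    for i in range(1,n):
        if s[i,4]>60:
            (x,y),(w,hh),a=cv2.minAreaRect(P[l==i][:,:2].astype(np.float32)*1000)
            if w<hh: a-=90
            out.append((x/1000,y/1000,(a+90)%180-90,max(w,hh)))
    return out
E
python3 - <<'E'
from h import *
print(lean(0,8)) 
L([.45,-.1,.38],.4); L([.44,.38,.36],.4,R(0)); robot.dwell(.1)
p,d,C=grab("wrist"); cv2.imwrite("pics/w4.png",p[:,:,::-1])
P=cloud(d,C);Z=P[...,2];h=cv2.cvtColor(p,cv2.COLOR_RGB2HSV); reg=(P[...,1]>.2)&(P[...,1]<.6)&(P[...,0]>.36)&(P[...,0]<.74)&(Z>.022)&(Z<.045)&(h[...,1]>90)
n,l,s,c=cv2.connectedComponentsWithStats(reg.astype(np.uint8))
for i in range(1,n):
    if s[i,4]>200: print(c[i],cv2.minAreaRect(P[l==i][:,:2].astype(np.float32)*1000))
print(robot.read_t())
E
```

```text
[[-0.9903  0.     -0.1392]
 [ 0.      1.      0.    ]
 [ 0.1392  0.     -0.9903]]
[367.9001 173.3399] ((467.6942138671875, 453.1278076171875), (120.2168960571289, 31.621280670166016), 16.72089958190918)
[289.9698 238.7292] ((571.0250854492188, 337.1930236816406), (117.51078033447266, 30.96952247619629), 6.561680793762207)
[341.6461 332.118 ] ((730.47509765625, 425.4445495605469), (124.03384399414062, 18.057024002075195), 89.55573272705078)
29.7167
```

View pics/w4.png

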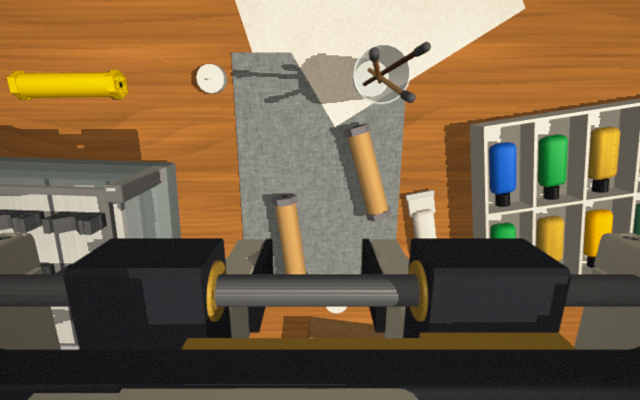

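The wrist crop confirms two smooth, groove-free rollers with grey hubs at (368,172) and (290,238). The brushes at (395,70) lean near the first one, so I'll lean the tool away there.

```bash
python3 - <<'E'
from h import *
b=blanks(); print(b); x,y,a,_=min(b,key=lambda q:abs(q[0]-.572)+abs(q[1]-.337)); y+=.0005; a=6.5 if abs(a-6.5)<3 else a
L([x,y,.2],.35,R(a)); G(52); L([x,y,.007],.25); print("at",robot.read_position(),robot.read_force()); G(0); print(robot.read_grip_width()*88)
L([x,y,.25],.25); L(W(0,.1,.25),.35,R(YAW)); L(W(0,-.085,.25),.35); L(W(0,-.085,.105),.25); L(W(0,-.085,.092),.04)
print("put",robot.read_position(),robot.read_force())
print(blanks(),robot.read_t())
G(50); L(W(0,-.085,.25),.3)
E
```

```text
[(0.7306976318359375, 0.4252576904296875, 89.29131317138672, 121.17243194580078), (0.5728032836914062, 0.336743408203125, 6.782025337219238, 117.7072525024414)]
at [0.5736 0.3379 0.0081] [0.2438 0.3778 0.4368]
30.990668055988
put [ 0.556  -0.1191  0.0921] [-0.1436 -0.4984 -0.9175]
[(0.4687779846191406, 0.45254742431640627, 16.33155059814453, 119.2210464477539)] 36.35
```

```bash
python3 - <<'E'
from h import *
L(W(0,.05,.28),.4); b=blanks(); print(b); x,y,a,_=b[0] if len(b)==1 else min(b,key=lambda q:abs(q[0]-.468)+abs(q[1]-.453)); u=.013
x+=u*np.cos(np.radians(a)); y+=u*np.sin(np.radians(a))
L([x+.02,y,.26],.35,lean(a,8)); G(50); L([x,y,.2],.2); L([x,y,.008],.2); print("at",robot.read_position(),robot.read_force()); G(0); print(robot.read_grip_width()*88)
L([x+.01,y,.26],.25); L(W(u,.2,.28),.35,lean(YAW,8)); L(W(u,0,.25),.35); L(W(u,0,.107),.25); L(W(u,0,.093),.04)
print("put",robot.read_position(),robot.read_force())
G(48); L(W(u,0,.25),.25); L(W(-.07,0,.38),.3,R(YAW)); robot.dwell(.1)
p,d,C=grab("wrist"); cv2.imwrite("pics/w5.png",p[:,:,::-1]); np.savez("pics/w5.npz",p=p,d=d,T=C[2])
P=cloud(d,C); h=cv2.cvtColor(p,cv2.COLOR_RGB2HSV); E=np.array([[np.cos(np.radians(YAW)),-np.sin(np.radians(YAW))],[np.sin(np.radians(YAW)),np.cos(np.radians(YAW))]])
Q=(P[...,:2]-O)@E
for vy in(0,-.085):
    m=(abs(Q[...,1]-vy)<.03)&(abs(Q[...,0])<.09)&(P[...,2]>.100)&(P[...,2]<.135)
    q=Q[m]; k=np.polyfit(q[:,0],q[:,1],1); kz=np.polyfit(q[:,0],P[m][:,2],1)
    print("x",np.percentile(q[:,0],[.5,99.5]),"y",np.percentile(q[:,1],[1,99]).mean(),"yaw",k[0],"ztop",np.percentile(P[m][:,2],[90,99]),"pitch",kz[0])
t,_,_=grab("top"); cv2.imwrite("pics/top2.png",t[:,:,::-1]); print(robot.read_t())
E
```

```text
[(0.731096923828125, 0.425073486328125, 88.76044464111328, 122.6229019165039), (0.46851205444335936, 0.4517725524902344, 15.788619995117188, 117.45918273925781)]
at [0.4818 0.4562 0.0095] [ 0.2164 -0.4858  0.3554]
31.377152496834583
put [ 0.5719 -0.0346  0.093 ] [ 0.252   0.5386 -0.9913]
x [-0.0711  0.0679] y -0.00037671579248656044 yaw -0.002890750670985286 ztop [0.1178 0.1189] pitch 0.001306541726807776
x [-0.0712  0.0278] y -0.08468384869434215 yaw 0.007629724326570945 ztop [0.1178 0.119 ] pitch 0.003507134926584085
48.1417
```

View pics/w5.png

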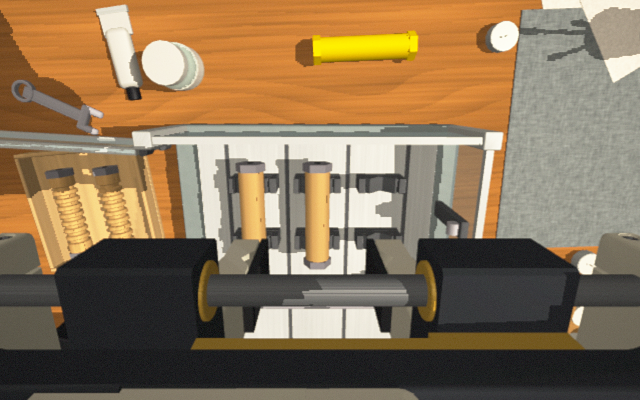

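Both smooth rollers are seated: centres are about 2 mm off, tilts under 0.01 rad, tops at 118 mm. Next is the clamp bar.

```bash
python3 - <<'E'
from h import *
k=knob(1.78,-.017); L([k[0],k[1],.38],.3,R(YAW)); G(54); L(k,.15); G(0); print("grip",robot.read_grip_width()*88)
for t in list(np.linspace(1.78,.16,10)[1:])+[.1,.05,.02]:
    L(knob(t,-.017),.15 if t>.15 else .04); print(round(t,2),robot.read_position(),robot.read_force(),robot.read_grip_width()*88)
G(54); L(knob(.2,.06),.15); p=W(-.002,0,.19); L(p,.15); G(0)
for z in np.arange(.158,.130,-.002):
    L(W(-.002,0,z),.04); f=robot.read_force()[2]; q=robot.read_position()[2]; print(round(z,3),round(q,4),round(f,1))
    if f>28: break
L(W(-.002,0,.25),.15); L(W(-.07,0,.38),.3); robot.dwell(.1)
p,d,C=grab("wrist"); cv2.imwrite("pics/w6.png",p[:,:,::-1]); np.savez("pics/w6.npz",p=p,d=d,T=C[2]); P=cloud(d,C)
m=(P[...,2]>.13)&(P[...,2]<.17)&(abs(P[...,0]-O[0])<.014)&(abs(P[...,1]-O[1])<.145); print("bar z",np.percentile(P[m][:,2],[5,50,95]),robot.read_t())
E
```

```text
grip 24.46057026853844
1.6 [ 0.6723 -0.0381  0.2699] [-1.046  -1.1104 -0.5087] 24.36365600794322
1.42 [ 0.6461 -0.0372  0.2679] [-0.9707 -1.0592 -2.6447] 24.26891847834724
1.24 [ 0.6205 -0.0362  0.2614] [ 0.4724 -2.6572 -4.8486] 24.560586618857936
1.06 [ 0.5964 -0.0354  0.2507] [ 1.597  -2.5872 -6.1909] 24.458531592069825
0.88 [ 0.5747 -0.0345  0.2359] [ 2.9703 -3.4797 -7.2568] 24.288011802519655
0.7 [ 0.5557 -0.0339  0.2172] [ 3.2926 -3.6285 -6.5864] 24.43662129980808
0.52 [ 0.5404 -0.0333  0.1952] [ 3.3719 -3.8379 -4.7648] 24.473337992954605
0.34 [ 0.5293 -0.0329  0.1707] [ 3.0803 -3.5615 -3.5986] 24.299441939696884
0.16 [ 0.5228 -0.0327  0.1446] [ 3.4616 -3.6472 -4.0043] 24.16732202751047
0.1 [ 0.5216 -0.0327  0.1357] [ 4.5784 -4.5178 -3.9967] 24.19399348531352
0.05 [ 0.521  -0.0326  0.1281] [ 5.6336 -5.2056 -5.1816] 24.409452830715882
0.02 [ 0.5207 -0.0326  0.1235] [ 5.2745 -5.4217 -3.8021] 24.140564719565443
0.158 0.1582 -0.1
0.156 0.156 0.2
0.154 0.1539 -0.6
0.152 0.1518 -0.2
0.15 0.1498 0.0
0.148 0.1478 -0.4
0.146 0.1459 0.3
0.144 0.1443 4.6
0.142 0.1441 18.3
0.14 0.1439 31.9
bar z [0.1371 0.1432 0.146 ] 62.7167
```

View pics/w6.png

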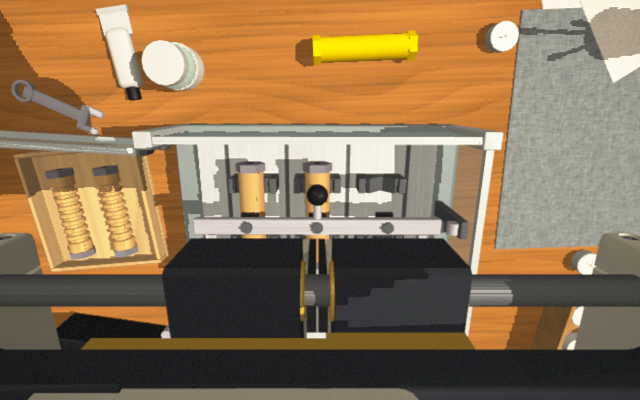

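The bar is down and level across row 227 with its left end under the latch (455,228). It took 32 N at z 0.144 and stayed. Next I'll locate the door line.

```bash
python3 - <<'E'
from h import *
z=np.load("pics/w3.npz"); c=robot.camera_info("wrist"); C=(c,200/np.tan(np.radians(c["vfov"]/2)),z["T"]); P=cloud(z["d"],C)
X,Y,Z=P[...,0],P[...,1],P[...,2]; m=(Z>.145)&(Z<.162)&(Y<-.24)&(Y>-.47)&(X>.40)&(X<.48)
k=np.polyfit(Y[m],X[m],1); r=X[m]-np.polyval(k,Y[m]); ok=abs(r)<.006; k=np.polyfit(Y[m][ok],X[m][ok],1)
print(m.sum(),k,np.percentile(Y[m],[1,99]),"res",r.std())
# post near hinge
m=(Z>.15)&(Z<.17)&(Y<-.19)&(Y>-.26)&(X>.42)&(X<.48); print("post",np.percentile(X[m],[2,98]),np.percentile(Y[m],[2,98]))
m=(Z>.145)&(Z<.162)&(Y<-.40)&(Y>-.5)&(X>.40)&(X<.48); print("free end ymin",Y[m].min(), X[m].mean())
print(W(-.105,-.19,0))
for yaw,pos in((5,(.42,-.37,.25)),(88,(.60,-.25,.125)),(-92,(.60,-.25,.125))): print(yaw,robot.ik(list(pos),R(yaw)))
E
```

```text
1613 [0.094  0.4814] [-0.4583 -0.2424] res 0.002567302328076303
post [0.438 0.462] [-0.2576 -0.1927]
free end ymin -0.46116914437517265 0.4409070706944965
[ 0.4474 -0.2202  0.    ]
5 [-21.3393   8.861  -12.0119   0.     -69.1271 -63.6607]
88 [ -5.4577  22.6159 -10.1785   0.     -57.2056   3.4577]
-92 None
```

```bash
python3 - <<'E'
from h import *
H=np.array([.4598,-.230])
def dp(th,off=.0135,z=.125,r=.15):
    a=np.radians(YAW)-th; x=np.array([np.cos(a),np.sin(a)]); n=np.array([np.sin(a),-np.cos(a)])
    q=H+r*x+off*n; return [q[0],q[1],z], R(np.degrees(a)+90)
p,o=dp(1.63,.05,.25); L([.45,-.15,.36],.3); L(p,.3,o); p,o=dp(1.63,.05); L(p,.15)
for th in list(np.linspace(1.6,.12,12))+[.08,.06,.04,.02,.01,0,-.01,-.02,-.03,-.04,-.05]:
    p,o=dp(th); L(p,.12 if th>.1 else .04,o); f=np.array(robot.read_force()); print(round(th,2),robot.read_position(),f)
    if np.linalg.norm(f[:2])>22: break
print(robot.read_t())
t,d,C=grab("side"); cv2.imwrite("pics/side2.png",t[:,:,::-1])
E
```

```text
1.6 [ 0.4367 -0.3787  0.1249] [-0.1957  0.0348 -0.2115]
1.47 [ 0.4564 -0.3804  0.1249] [-1.2857 -0.2623  0.1225]
1.33 [ 0.4765 -0.3794  0.1249] [-0.7377  0.131   0.761 ]
1.2 [ 0.4964 -0.3757  0.1249] [-0.1811  0.5735  0.156 ]
1.06 [ 0.5157 -0.3695  0.1249] [-0.6388  0.1658  0.382 ]
0.93 [ 0.5339 -0.3607  0.1249] [-0.4942  0.1502 -0.4137]
0.79 [ 0.5508 -0.3496  0.1249] [-0.5879  0.5433  0.0172]
0.66 [ 0.566  -0.3362  0.1249] [-0.1957 -0.8459 -0.7272]
0.52 [ 0.5793 -0.321   0.125 ] [-0.3636  0.36    0.4387]
0.39 [ 0.5905 -0.3042  0.125 ] [-0.6044  0.744  -0.2711]
0.25 [ 0.5993 -0.286   0.125 ] [0.1445 0.5049 0.0225]
0.12 [ 0.6056 -0.2668  0.1251] [ 0.0345 -1.0202 -0.1515]
0.08 [ 0.6071 -0.261   0.125 ] [-0.0153  0.353  -0.5455]
0.06 [ 0.6078 -0.2577  0.125 ] [-0.2703  0.0519  0.2342]
0.04 [ 0.6083 -0.2547  0.125 ] [ 0.1071 -1.7247 -0.8559]
0.02 [ 0.6088 -0.2516  0.125 ] [-1.2599 -1.8192 -1.0783]
0.01 [ 0.6091 -0.25    0.125 ] [-0.4321 -0.0492  0.0764]
0 [ 0.6093 -0.2484  0.125 ] [-0.7195  0.5416  1.1642]
-0.01 [ 0.6095 -0.2473  0.125 ] [ 0.0957 -1.3255 -0.5615]
-0.02 [ 0.6095 -0.2473  0.1251] [ 1.549  -9.1969 -2.4085]
-0.03 [ 0.6097 -0.2473  0.1251] [  2.4819 -15.8801  -4.5567]
-0.04 [ 0.6098 -0.2472  0.1251] [  1.6192 -24.4407  -6.7718]
71.8
```

```bash
python3 - <<'E'
from h import *
p=np.array(robot.read_position()); L(p+[0,-.06,0],.1); L(p+[0,-.06,.25],.25); L([.42,-.2,.40],.3,R(0)); robot.dwell(.3)
P_,d,C=grab("wrist"); cv2.imwrite("pics/w7.png",P_[:,:,::-1]); P=cloud(d,C);X,Y,Z=P[...,0],P[...,1],P[...,2]
m=(Z>.146)&(Z<.162)&(X>.475)&(X<.70)&(Y<-.20)&(Y>-.30); k=np.polyfit(X[m],Y[m],1); print("door angle",np.radians(YAW)-np.arctan(k[0]),m.sum(),np.percentile(X[m],[1,99]))
t,_,_=grab("side"); cv2.imwrite("pics/side3.png",cv2.resize(t[90:290,120:420,::-1],(750,500))); print(robot.read_t())
E
```

```text
door angle 0.005167620566906367 174 [0.4761 0.5091]
75.9167
```

View pics/w7.png

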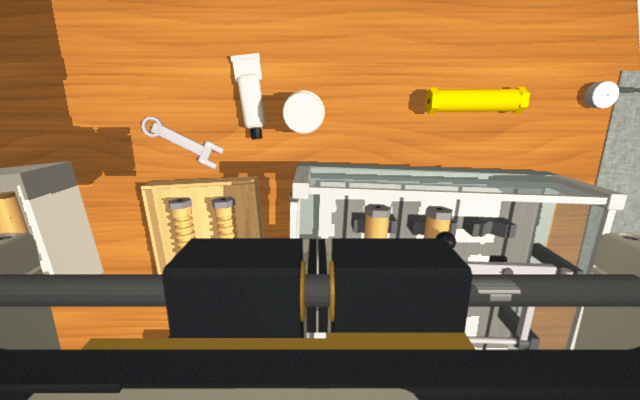

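View pics/side3.png

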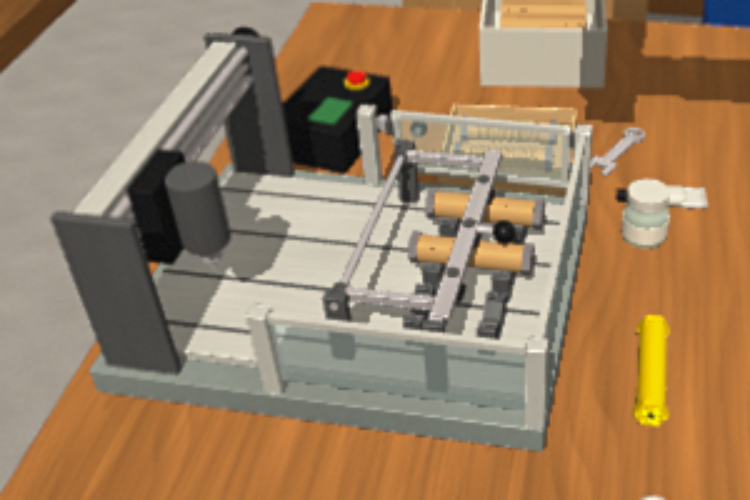

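The door lies along the right side at (295,215) in the wrist view. In the side crop its frame meets the rear post at (372,140), and the bar lies on both rollers. I'll check the door angle along its full length before handing in.

```bash
python3 - <<'E'
from h import *
L([.58,-.21,.42],.3,R(YAW)); robot.dwell(.2)
P_,d,C=grab("wrist"); cv2.imwrite("pics/w8.png",P_[:,:,::-1]); P=cloud(d,C)
a=np.radians(YAW);E=np.array([[np.cos(a),-np.sin(a)],[np.sin(a),np.cos(a)]]);Q=(P[...,:2]-O)@E;Z=P[...,2]
m=(Z>.146)&(Z<.160)&(Q[...,0]>-.075)&(Q[...,0]<.13)&(Q[...,1]<-.18)&(Q[...,1]>-.24)
for lo in np.arange(-.07,.13,.03):
    s=m&(Q[...,0]>lo)&(Q[...,0]<lo+.03)
    if s.sum()>10: print(round(lo,2),s.sum(),np.percentile(Q[s][:,1],[5,50,95]))
m2=(Z>.145)&(Z<.17)&(Q[...,0]>-.12)&(Q[...,0]<-.09)&(Q[...,1]<.17)&(Q[...,1]>-.17); k=np.polyfit(Q[m2][:,1],Q[m2][:,0],1) if m2.sum()>50 else None; print("rail slope",k,m2.sum())
E
```

```text
-0.07 182 [-0.202  -0.1983 -0.1947]
-0.04 182 [-0.2013 -0.1976 -0.1942]
-0.01 174 [-0.2018 -0.1981 -0.1944]
0.02 153 [-0.2021 -0.1984 -0.1948]
0.05 135 [-0.2016 -0.198  -0.1951]
0.08 153 [-0.2021 -0.1982 -0.1944]
0.11 75 [-0.2024 -0.1984 -0.1945]
rail slope [ 0.0031 -0.104 ] 2513
```

View pics/w8.png

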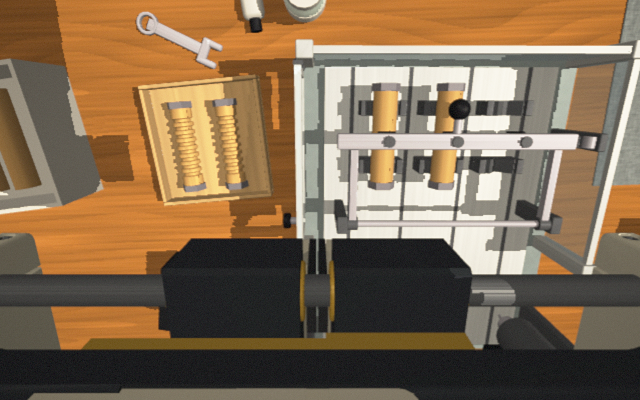

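The door stands parallel to the machine side (x≈303, within about 0.003 rad). The bar is on both smooth rollers at (384,135) and (448,135), and the grooved ones are in the tray at (186,145) and (229,143).

```bash
python3 -c "
from h import *
print(robot.job_done(),robot.read_t())"
```

```text
the job is handed in; nothing more can be done
the job is handed in; nothing more can be done
```

I handed the job in (no verdict came back): both smooth rollers are seated and clamped, both grooved rollers lie in the tray, the clamp bar is latched, and the door is shut.

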